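# Wedge the packing up to the height gauge

### The arm

A 7-joint arm with a two-finger parallel gripper is mounted at the origin on the work surface; the furniture and walls round the work are solid. World frame = base frame: x ahead of the robot, y to its left, z up, the work surface at z = 0. Lengths are in m, angles in rad, forces in N, time in s.
With the tool pointing down it reaches from about 0.35 to 0.775 m from the base axis. Payload 3.1 kg.
Tool frame: the origin (TCP) lies midway between the tips of the shut fingers; the grasp point (between the pads) lies 19 mm behind it; z points along the fingers, y is the direction in which the jaws open and shut (so a half turn about z gives the same grasp; the last joint's range is limited). The gripper opens to 85 mm and grips with 20 to 120 N. Pads are 22 mm wide; open, the fingers measure 114 mm over their backs; the gripper's body (76 mm by 85 mm) begins 54 mm behind the grasp point. The pads swing forward as they close: fully open they stand 13 mm farther back than shut.
Start: joints at [-1.322, 0.311, 0.014, 1.512, -0.004, 1.319, -0.027], TCP at [0.158, 0.527, 0.231] pointing down, gripper open.
Joint ranges: [-2.7, 2.7], [-0.3, 1.91], [-1.27, 1.3], [0.12, 2.57], [-1.44, 4.58], [0.2, 2.03], [-3.05, 3.05]. Speed limits (rad/s): [2.79, 2.79, 3.14, 3.14, 3.14, 3.14, 3.14].

### API

Orientations are given as [roll, pitch, yaw] about the fixed x, y, z axes, in that order (R = Rz(yaw) Ry(pitch) Rx(roll)).
In Python, from station import bot, eyes gives the robot as it stands. The module is installed in compiled form; this text tells all that it offers.
- The arm moves only by the tool play_rows, never from a script. Its argument "deltas" is a list of rows, each an object with "dp": the shift along the tool's x, y, z as a fraction of full scale, a list of three; "dr": the turn, a rotation vector about the tool's x, y, z as a fraction of full scale, a list of three; "hand": the closure, from -1 (fully open) to 1 (shut). A call has 1 to 5 rows; each row shifts and turns the pose as measured when the row begins, along the tool's axes as they then stand; what a row does not reach is not made up. Full scale, the value 1, is 0.04 m for a shift and 6 degrees for a turn. A row lasts 1/10 s, in which the tool goes at most 50 mm and 8.59 degrees, less where a joint would pass 70% of its speed; a pose out of reach is approached as far as the arm can. A call with a number of a shift or a turn outside -1 to 1 is refused whole. A call with a gripper value outside its range is refused whole. The fingers move at their own pace and stop on an object; "newtons" is the grip in N (left out, the last holds). Time passes only in rows, so rows that do not move let the fingers close. It gives the time, the measured TCP pose, the force and the opening at its end, in the units of the state.
- bot.get_obs(): the state, without advancing time (a new reading comes with each control period).
- eyes.camera(name): name is "side" or "top"; returns a dict with "frame" (420x560x3 uint8, red, green, blue), "depth" (420x560 float32, m along the optical axis (not along the pixel's ray), 0 where there is no reading), "K" (3x3 intrinsics, pixels), "R" (3x3) and "t" (3): a world point X has camera coordinates R X + t. Camera axes: x right, y down, z forward; pixel columns grow to the right and rows downward; lengths in m; the calibration is good to about 2 mm. A picture is of the moment at which its call begins.
- bot.finish_job(): hands the job in, once; it reports no verdict.
The state is a dict: "clock": time; "joint_positions": joint angles; "dq": joint speeds; "tau": joint torques, N m; "position": TCP position; "ee_rot": TCP orientation; "wrist_force": force on the tool from outside, world axes, zero at the start; "ft_torque": the same for the moment, N m; "finger_gap": finger opening in m.
Only numpy, scipy, OpenCV 4.12 (cv2) and the standard library are available. Lean on these libraries where they do the work, as an engineer would, in place of code of your own. Each camera call takes 0.05 s, during which the arm holds its last target. There are 200 camera calls.

### The job

Lay the short packing strip flat and lengthwise on the middle of the top wedge, and push the long lower wedge in by its thick end until the strip's upper face is level with the upper edge of the gauge pointer. Stop there: the strip ends resting level on the wedges, and the gauge and the other things on the bench stay as they are.

Things in the scene. Friction and masses are not known exactly. Their poses are not given: they have to be found in the camera images.
- jig: fixed plywood jig, screwed down. Origin at bench level under the middle of the place where the top wedge works; its +y is the direction the drive wedge is driven (roughly to the robot's left), +x roughly away from the robot. Base board x -45..45, y -190..115 mm, top at z 8; two guide rails along y, x 32..44 mm either side, y -40..72, top at z 38
- stop (a point): middle of the bridge stop, a wooden bar across the rails that stops the top wedge: jig y 60..72 mm, z 32..44; this point is on its face at y 60, z 38. When the top wedge touches it, the top wedge's origin is at jig y 0. The drive wedge's thin end passes beneath it
- post (a point): top of the fixed gauge post: aluminium, 12 x 12 mm, at jig x 57, y 92, 119 mm above the bench, behind the far end of the wedges
- mark (a point): the mark: upper edge of the gauge's steel pointer (8 mm wide, 5 mm thick, level) at its tip, at jig x 0, y 76 mm; it points along the jig's -y at the end of the packing, on an arm from the post. Its height differs each time, 72 to 81 mm above the bench; clamped (slips only under some 30 N). Axes as the jig's
- drive_wedge: lower, longer waxed wood wedge, loose between the rails (2 mm play a side): 60 wide (x), 200 long (y) mm, 56 thick at its butt (y -100), 6 at its thin end (y +100); the upper face falls 1 in 4. Origin: centre of its underside, y along the jig's +y. About 0.24 kg; pushing it takes a few newtons and it stays where it is left
- butt (a point): centre of the drive wedge's thick end face (60 wide, 56 tall mm), the face to push; 28 mm above the wedge's underside, looking along the jig's -y, always at least 45 mm clear of the rails
- top_wedge: upper, shorter waxed wood wedge, loose, 60 wide (x), 120 long (y) mm, riding on the drive wedge with a level top. Origin: centre of its TOP face, y along the jig's +y; 8 mm thick at y -60, 38 at y +60. Starts 2 to 14 mm short of the stop, its top 48 mm above the bench, and travels with the drive wedge; once it meets the stop, every 4 mm of drive lifts it 1 mm
- strip: the packing strip: short pale wooden strip, 32 (x) x 105 (y) x 16.5 (z) mm, 40 g, loose, lying flat on the bench to the left of the jig. Origin: centre of its underside; y is its length
- strip_mid (a point): centre of the packing strip; its upper face is 8.3 mm above this point
- long_strip: bystander: pale maple strip 24 x 155 x 18 mm, longer and narrower than the packing strip; origin under its centre
- sand_block: bystander: brown sanding block 39 x 72 x 27 mm; origin under its centre
- finger_plane: bystander: small bronze finger plane 27 x 60 x 36 mm; origin under its centre
- mug: bystander: white mug with black handle, 82 x 116 x 94 mm; origin under its centre
- glue_bottle: bystander: squeeze bottle of glue, 49 mm across, 156 mm tall; origin under its centre
Things that resemble listed ones, but are neither listed nor needed, are in the scene too. Leave any black look-alike of the top_wedge alone.

How it is judged:
By the outcome, as a careful person would: the job done as asked, in the order asked, and still so for the second after the job is handed in, with the robot touching nothing.
It also fails if it takes over 56 s, if anything falls off the work surface, if the arm or the gripper's body presses on something with over 40 N, if the wrist force passes 120 N, or if a joint passes its speed limit or range.

## Working session

There is one attempt and no reset: what is moved stays moved. The work goes in short steps, Python scripts to look and compute and a tool call to move; the robot and the scene stay as the last step left them, time stands still between calls to the robot, and variables do not carry over. Pictures are saved under pics/ and viewed, about 8 in all and at most 12, crops included, and the job is handed in when it is done.

Besides the shell and the picture viewer there is one more tool, called after "Call:" as name(argument=value, ...), one argument or row to a line, values as JSON. play_rows: Moves the arm, as the interface text tells. Its arguments: {"type":"object","properties":{"deltas":{"type":"array","items":{"type":"object","properties":{"dp":{"type":"array","items":{"type":"number","minimum":-1,"maximum":1}},"dr":{"type":"array","items":{"type":"number","minimum":-1,"maximum":1}},"hand":{"type":"number"}}}},"newtons":{"type":"number"}},"required":["deltas"]}

```bash
mkdir -p pics; cat > h.py <<'E'
import numpy as np, cv2
from station import bot, eyes
def snap(n):
    c=eyes.camera(n); np.savez(f'{n}.npz',**c); return c
def save(c,p,crop=None,s=1):
    f=c['frame'][:,:,::-1]
    if crop: f=f[crop[1]:crop[3],crop[0]:crop[2]]
    cv2.imwrite('pics/'+p,cv2.resize(f,None,fx=s,fy=s,interpolation=cv2.INTER_CUBIC))
def cloud(c):
    d=c['depth'];K=c['K'];v,u=np.indices(d.shape)
    P=np.stack([(u-K[0,2])/K[0,0]*d,(v-K[1,2])/K[1,1]*d,d],-1)
    return (P-c['t'])@c['R']
def ray(c,u,v,z):
    d=c['R'].T@np.linalg.inv(c['K'])@[u,v,1]; o=-c['R'].T@c['t']
    return o+d*(z-o[2])/d[2]
def proj(c,X):
    p=c['K']@(c['R']@np.array(X)+c['t']); return p[:2]/p[2]
E
python3 - <<'E'
from h import *
o=bot.get_obs(); print({k:np.round(v,3) for k,v in o.items()})
for n in('top','side'):
    c=snap(n); save(c,n+'0.png',s=1.42); print(n,c['K'].round(1).tolist(),(-c['R'].T@c['t']).round(3),c['R'].round(2).tolist())
E
```

```text
{'clock': np.float64(0.0), 'joint_positions': array([-1.322,  0.312,  0.014,  1.513, -0.004,  1.319, -0.027]), 'dq': array([-0.001, -0.001,  0.002, -0.   , -0.001,  0.001, -0.001]), 'tau': array([-0.0000e+00, -3.7992e+01,  1.4600e-01, -2.3059e+01,  1.2000e-02,
        1.4000e-02, -0.0000e+00]), 'position': array([0.157, 0.526, 0.23 ]), 'ee_rot': array([-3.139,  0.   ,  2.851]), 'wrist_force': array([-1.107, -0.551, -0.26 ]), 'ft_torque': array([-0.008, -0.055,  0.012]), 'finger_gap': np.float64(0.086)}
top [[414.3, 0.0, 276.4], [0.0, 414.3, 204.2], [0.0, 0.0, 1.0]] [0.396 0.002 1.351] [[-0.01, -1.0, -0.02], [-1.0, 0.01, -0.06], [0.06, 0.02, -1.0]]
side [[451.2, 0.0, 269.1], [0.0, 451.2, 206.7], [0.0, 0.0, 1.0]] [ 0.269 -1.121  0.939] [[0.98, -0.17, -0.0], [-0.1, -0.57, -0.82], [0.14, 0.8, -0.58]]
```

View pics/top0.png

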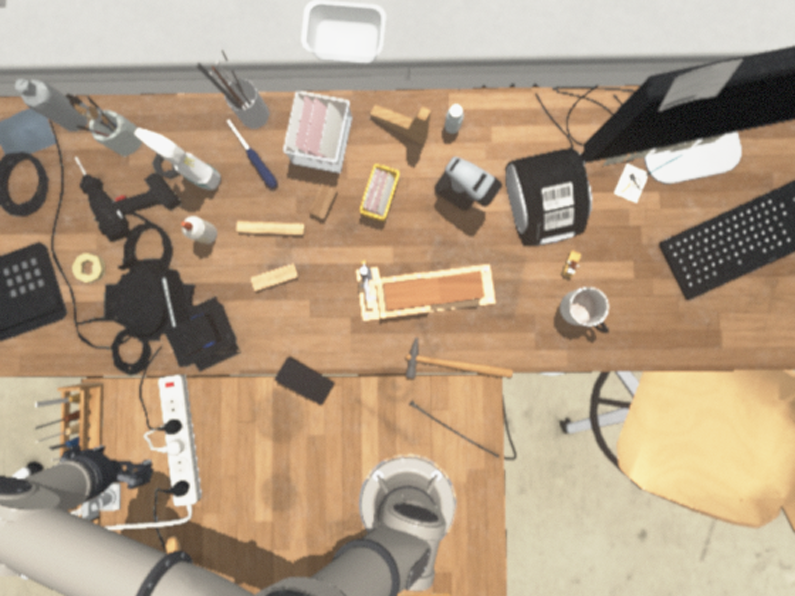

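View pics/side0.png

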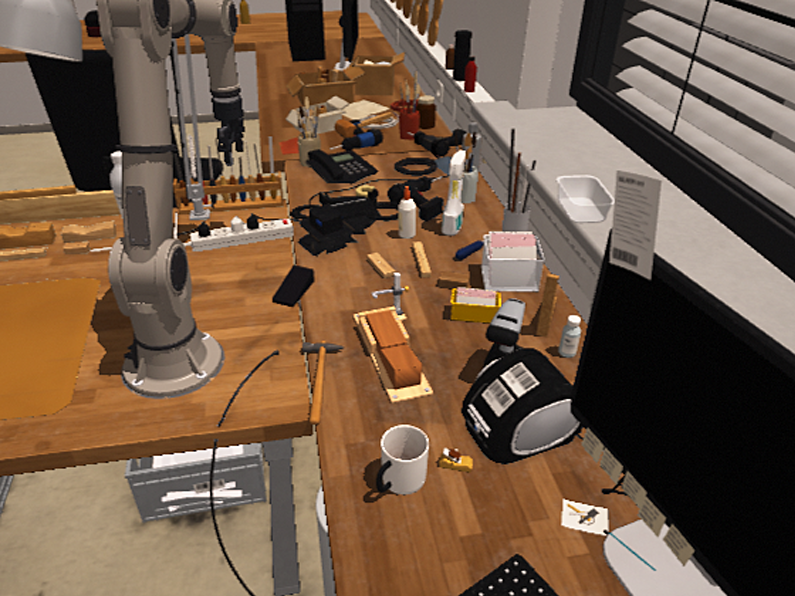

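Top view: the short strip is at about (274,277), the long strip at (270,228) and the jig at (430,292), with its gauge at (366,272). The wedges are orange, with the butt on the right. Next I'll zoom in and measure.

```bash
python3 - <<'E'
from h import *
T=dict(np.load('top.npz'));S=dict(np.load('side.npz'))
a=cv2.resize(T['frame'][175:235,160:360,::-1],None,fx=4,fy=4,interpolation=cv2.INTER_CUBIC)
b=cv2.resize(S['frame'][170:290,235:320,::-1],None,fx=2.9,fy=2.9,interpolation=cv2.INTER_CUBIC)
im=np.zeros((240+348,800,3),np.uint8); im[:240]=a; im[240:240+b.shape[0],:b.shape[1]]=b
cv2.imwrite('pics/z1.png',im)
P=cloud(T)
hsv=cv2.cvtColor(T['frame'],cv2.COLOR_RGB2HSV)
for uv in [(193,195),(300,204),(330,203),(345,200),(190,161),(230,195),(268,205),(285,193)]: print(uv,hsv[uv[1],uv[0]],P[uv[1],uv[0]].round(4))
h=P[...,2]
# strips: pale, height>8mm
def rects(c,P,lo,hi,m,box):
    q=m.copy(); k=np.zeros_like(q); x0,y0,x1,y1=box; k[y0:y1,x0:x1]=q[y0:y1,x0:x1]
    cs,_=cv2.findContours(k.astype(np.uint8),0,1)
    for s in cs:
        if cv2.contourArea(s)<60: continue
        r=cv2.minAreaRect(s); pts=cv2.boxPoints(r)
        zz=np.median(P[...,2][k>0])
        W=np.array([ray(c,*p,lo) for p in pts])
        e1=W[1]-W[0];e2=W[2]-W[1]
        if np.linalg.norm(e1)>np.linalg.norm(e2): e=e1
        else: e=e2
        print('rect px',np.round(r[0]),'ctr',W.mean(0).round(4),'size',np.linalg.norm(e1).round(4),np.linalg.norm(e2).round(4),'yaw',np.degrees(np.arctan2(e[1],e[0])).round(2))
pale=(hsv[...,0]>14)&(hsv[...,0]<28)&(hsv[...,2]>185)&(hsv[...,1]>60)&(hsv[...,1]<150)
print('strip');rects(T,P,.0165,0,pale,(170,180,215,210))
print('long');rects(T,P,.018,0,pale,(160,150,220,172))
print('jig');rects(T,P,.02,0,pale,(245,180,355,230))
org=(hsv[...,0]<13)&(hsv[...,1]>140)&(hsv[...,2]>120)
print('wedge');rects(T,P,.05,0,org,(255,183,350,230))
# heights: points by height
for name,c in(('top',T),('side',S)):
    Q=cloud(c); 
    near=(abs(Q[...,0]-.45)<.2)&(Q[...,1]<.2)&(Q[...,1]>-.25)
    for z0,z1 in((.044,.052),(.06,.075),(.075,.09),(.09,.11),(.112,.128)):
        k=near&(Q[...,2]>z0)&(Q[...,2]<z1); 
        if k.sum(): print(name,z0,z1,k.sum(),Q[k].mean(0).round(4),Q[k].min(0).round(3),Q[k].max(0).round(3))
E
```

```text
(193, 195) [ 21  79 240] [0.5118 0.296  0.0191]
(300, 204) [ 14 124 230] [ 0.4767 -0.0486  0.0496]
(330, 203) [ 13 128 224] [ 0.478  -0.1416  0.0603]
(345, 200) [ 28  25 247] [ 0.4906 -0.1963  0.0063]
(190, 161) [ 22  76 242] [0.6236 0.3067 0.0161]
(230, 195) [ 14 110 181] [ 0.5122  0.1786 -0.0018]
(268, 205) [ 25  57 247] [0.475  0.0523 0.0454]
(285, 193) [ 20  82 240] [ 0.5163 -0.002   0.0009]
strip
rect px [190. 192.] ctr [0.5221 0.3081 0.0165] size 0.1274 0.0782 yaw -90.74
long
rect px [189. 160.] ctr [0.6281 0.3081 0.018 ] size 0.0284 0.1608 yaw -92.86
jig
rect px [307. 201.] ctr [ 0.4885 -0.0713  0.02  ] size 0.2988 0.0968 yaw -89.21
rect px [260. 183.] ctr [0.548  0.0785 0.02  ] size 0.0971 0.0195 yaw -90.74
wedge
top 0.044 0.052 890 [ 0.4742 -0.0319  0.0481] [ 0.418 -0.25   0.044] [0.65  0.079 0.052]
top 0.06 0.075 147 [ 0.5016 -0.1395  0.0641] [ 0.455 -0.249  0.06 ] [0.649 0.094 0.075]
top 0.075 0.09 93 [0.5139 0.0363 0.0795] [ 0.455 -0.249  0.075] [0.648 0.097 0.089]
top 0.09 0.11 23 [ 0.6103 -0.1747  0.0999] [ 0.508 -0.249  0.09 ] [0.649 0.086 0.109]
top 0.112 0.128 29 [ 0.5633 -0.035   0.1182] [ 0.508 -0.25   0.112] [0.65  0.091 0.128]
side 0.044 0.052 665 [ 0.4756 -0.0365  0.0483] [ 0.419 -0.173  0.044] [0.649 0.086 0.052]
side 0.06 0.075 114 [ 0.4905 -0.0934  0.0648] [ 0.457 -0.175  0.06 ] [0.541 0.095 0.075]
side 0.075 0.09 73 [0.5006 0.0824 0.0793] [0.454 0.067 0.075] [0.541 0.1   0.089]
side 0.09 0.11 21 [0.5134 0.0831 0.1007] [0.508 0.077 0.09 ] [0.519 0.092 0.11 ]
side 0.112 0.128 24 [ 0.5683 -0.0278  0.1206] [ 0.509 -0.249  0.112] [0.65  0.093 0.128]
```

View pics/z1.png

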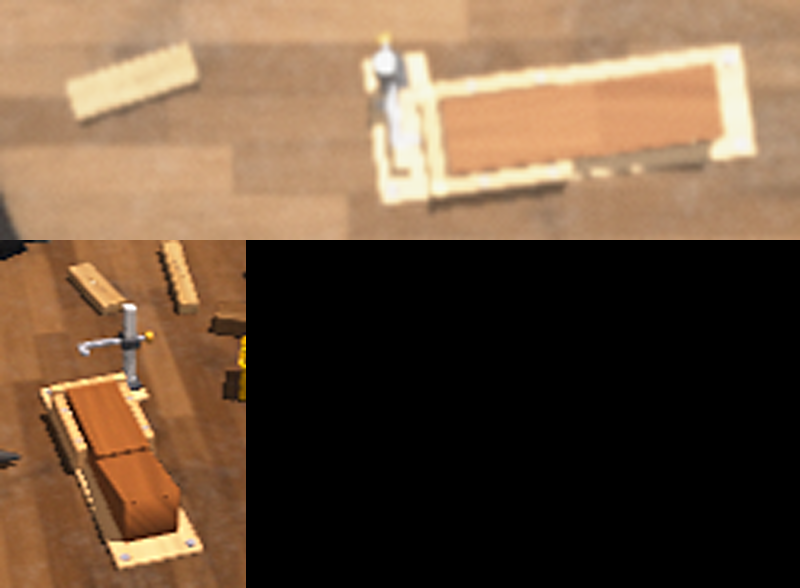

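The crop shows the jig base with its right corners at (740,45) and (755,155), and the strip with corners at (65,85), (190,42), (200,77) and (78,123). In the side view the pointer's hook is at about (85,347). I'll now work out poses from those corners and average frames for the pointer.

```bash
cat >> h.py <<'E'
def avg(n,k):
    cs=[eyes.camera(n) for _ in range(k)]
    D=np.stack([c['depth'] for c in cs]); D[D==0]=np.nan
    c=cs[0]; sd=np.nanstd(D,0); c['depth']=np.nanmedian(D,0).astype(np.float32); c['frame']=np.mean([q['frame'].astype(float) for q in cs],0).round().astype(np.uint8)
    np.savez(f'{n}.npz',**c); return c,sd
E
python3 - <<'E'
from h import *
S,sd=avg('side',15); T,sdT=avg('top',5)
f=lambda x,y:(160+x/4-.4,175+y/4-.4)
g=lambda p,z:ray(T,*f(*p),z)
for n,pp,z in(('strip',[(65,85),(190,42),(200,77),(78,123)],.0165),('base',[(740,45),(755,155),(383,203)],.008)):
    W=np.array([g(p,z) for p in pp]); print(n,W.round(4).tolist(),W.mean(0).round(4))
    for i in range(len(W)):
        e=W[i]-W[i-1]; print(np.linalg.norm(e).round(4),np.degrees(np.arctan2(e[1],e[0])).round(2))
PS,PT=cloud(S),cloud(T)
print('sd',np.nanmedian(sd),np.nanmedian(sdT))
for n,P in(('S',PS),('T',PT)):
    # strip plane region & wedge top & butt
    k=(P[...,2]>.011)&(P[...,2]<.024)&(P[...,0]>.46)&(P[...,0]<.57)&(P[...,1]>.24)&(P[...,1]<.38)
    if k.sum()>10:
        r=cv2.minAreaRect((P[k][:,:2]*1000).astype(np.float32)); print(n,'strip',k.sum(),P[k].mean(0).round(4),r)
    k=(P[...,2]>.044)&(P[...,2]<.053)&(P[...,0]>.43)&(P[...,0]<.52)&(P[...,1]>-.12)&(P[...,1]<.06)
    r=cv2.minAreaRect((P[k][:,:2]*1000).astype(np.float32)); print(n,'topw',k.sum(),P[k].mean(0).round(4),np.median(P[k][:,2]).round(4),r)
    k=(P[...,2]>.010)&(P[...,2]<.07)&(P[...,0]>.43)&(P[...,0]<.53)&(P[...,1]>-.2)&(P[...,1]<-.1)
    r=cv2.minAreaRect((P[k][:,:2]*1000).astype(np.float32)); print(n,'butt',k.sum(),P[k].min(0).round(4),P[k].max(0).round(4),r)
    k=(P[...,2]>.055)&(P[...,2]<.15)&(P[...,0]>.42)&(P[...,0]<.56)&(P[...,1]>.04)&(P[...,1]<.12)
    v,u=np.nonzero(k)
    if n=='S':
        for a,b in zip(v,u): print(b,a,P[a,b].round(3).tolist(),end=' ')
    print()
E
```

```text
strip [[0.51, 0.3525, 0.0165], [0.5438, 0.2507, 0.0165], [0.5152, 0.2425, 0.0165], [0.479, 0.3417, 0.0165]] [0.512  0.2969 0.0165]
0.0328 19.07
0.1073 -71.64
0.0297 -164.15
0.1056 110.05
base [[0.5366, -0.1958, 0.008], [0.4471, -0.206, 0.008], [0.4116, 0.0954, 0.008]] [ 0.4651 -0.1021  0.008 ]
0.3168 -66.77
0.0901 -173.47
0.3034 96.72
sd 0.003024278 0.0022237
S strip 151 [0.5124 0.2963 0.0165] ((512.7724609375, 299.2093811035156), (32.24247360229492, 104.16703033447266), 17.973556518554688)
S topw 615 [ 0.4708 -0.0297  0.0481] 0.0484 ((471.8643798828125, -29.905433654785156), (72.73017883300781, 180.6619873046875), 3.2500627040863037)
S butt 585 [ 0.451  -0.1953  0.01  ] [ 0.5273 -0.1001  0.0647] ((485.0716552734375, -144.7539520263672), (73.5674057006836, 93.07659912109375), 7.706422805786133)
278 192 [0.51, 0.091, 0.12] 279 192 [0.513, 0.091, 0.12] 280 192 [0.517, 0.092, 0.119] 281 192 [0.52, 0.09, 0.12] 278 193 [0.509, 0.086, 0.119] 279 193 [0.512, 0.086, 0.12] 280 193 [0.515, 0.085, 0.119] 281 193 [0.518, 0.084, 0.12] 278 194 [0.509, 0.085, 0.116] 279 194 [0.511, 0.082, 0.118] 28
[... 4070 characters left out ...]
0.016 ] ((511.64886474609375, 297.7048645019531), (32.121177673339844, 104.65557861328125), 17.698583602905273)
T topw 946 [ 0.471  -0.0304  0.0479] 0.0479 ((470.6120910644531, -30.28985595703125), (73.05500793457031, 178.62876892089844), 2.370210647583008)
T butt 511 [ 0.4364 -0.1986  0.01  ] [ 0.5294 -0.1007  0.0657] ((483.0198059082031, -148.6653594970703), (85.72093200683594, 101.52318572998047), 5.066091060638428)
  var = nanvar(a, axis=axis, dtype=dtype, out=out, ddof=ddof,
h.py:21: RuntimeWarning: All-NaN slice encountered
  c=cs[0]; sd=np.nanstd(D,0); c['depth']=np.nanmedian(D,0).astype(np.float32); c['frame']=np.mean([q['frame'].astype(float) for q in cs],0).round().astype(np.uint8)
```

```bash
cat >> h.py <<'E'
def plan(p,yaw,n,p0=None,y0=None,hand=-1):
    o=bot.get_obs(); y0=o['ee_rot'][2] if y0 is None else y0; p0=np.array(o['position'] if p0 is None else p0)
    d=(np.array(p)-p0)/n; dy=((yaw-y0+np.pi)%(2*np.pi)-np.pi)/n
    for i in range(n):
        y=y0+dy*i; x=[np.cos(y)*d[0]+np.sin(y)*d[1],np.sin(y)*d[0]-np.cos(y)*d[1],-d[2]]
        print((np.array(x)/.04).round(3).tolist(),'rz',round(-np.degrees(dy)/6,3))
E
python3 - <<'E'
from h import *
T=dict(np.load('top.npz'))
plan([.512,.297,.09],np.radians(107.8),12)
a=np.radians(6.65); y=np.array([-np.sin(a),np.cos(a)]);O=np.array([.4695,-.0115]);ax=np.array([y[1],-y[0]])
P=cloud(T).reshape(-1,3); q=(P[:,:2]-O); J=np.c_[q@ax,q@y,P[:,2]]*1000
k=(J[:,1]>-200)&(J[:,1]<-120)&(abs(J[:,0])<26)
for lo in range(-175,-130,4):
    m=k&(J[:,1]>=lo)&(J[:,1]<lo+4); print(lo,m.sum(),np.median(J[m,2]).round(1),end='; ')
k=(abs(J[:,0])<60)&(J[:,2]>40)&(J[:,2]<70)&(J[:,1]>-150)&(J[:,1]<50); print('\nwedge x range',np.percentile(J[k,0],[1,50,99]))
E
```

```text
[-0.844, -0.247, 0.294] rz 0.771
[-0.862, -0.178, 0.294] rz 0.771
[-0.873, -0.108, 0.294] rz 0.771
[-0.879, -0.037, 0.294] rz 0.771
[-0.879, 0.034, 0.294] rz 0.771
[-0.874, 0.104, 0.294] rz 0.771
[-0.862, 0.175, 0.294] rz 0.771
[-0.846, 0.244, 0.294] rz 0.771
[-0.823, 0.311, 0.294] rz 0.771
[-0.795, 0.376, 0.294] rz 0.771
[-0.762, 0.439, 0.294] rz 0.771
[-0.724, 0.5, 0.294] rz 0.771
-175 19 8.0; -171 8 8.1; -167 0 nan; -163 12 64.3; -159 23 62.7; -155 22 62.2; -151 22 61.9; -147 25 60.6; -143 19 58.9; -139 22 58.1; -135 23 57.8; -131 22 56.4; 
wedge x range [-31.08573411  -1.20812583  28.94992304]
  return _methods._mean(a, axis=axis, dtype=dtype,
  ret = ret.dtype.type(ret / rcount)
```

Call:
play_rows(
  deltas=[
    {"dp": [-0.84,-0.25,0],"dr": [0,0,0.77],"hand": -0.4},
    {"dp": [-0.86,-0.18,0],"dr": [0,0,0.77],"hand": -0.4},
    {"dp": [-0.87,-0.11,0],"dr": [0,0,0.77],"hand": -0.4},
    {"dp": [-0.88,-0.04,0],"dr": [0,0,0.77],"hand": -0.4},
    {"dp": [-0.88,0.03,0],"dr": [0,0,0.77],"hand": -0.4},
  ],
  newtons=30,
)

```text
clock: 1.6
position: [0.3013, 0.4331, 0.2306]
ee_rot: [3.141, -0.006, 2.449]
wrist_force: [0.1, 0.9, -0.8]
finger_gap: 0.0596
```

```bash
python3 -c "
from h import *
plan([.512,.297,.1],np.radians(107.8),9)"
```

```text
[-0.692, 0.083, 0.363] rz 0.603
[-0.685, 0.126, 0.363] rz 0.603
[-0.676, 0.169, 0.363] rz 0.603
[-0.664, 0.211, 0.363] rz 0.603
[-0.649, 0.253, 0.363] rz 0.603
[-0.632, 0.293, 0.363] rz 0.603
[-0.612, 0.332, 0.363] rz 0.603
[-0.59, 0.37, 0.363] rz 0.603
[-0.566, 0.407, 0.363] rz 0.603
```

Call:
play_rows(
  deltas=[
    {"dp": [-0.87,0.1,0.2],"dr": [0,0,0.75],"hand": -0.4},
    {"dp": [-0.86,0.17,0.2],"dr": [0,0,0.75],"hand": -0.4},
    {"dp": [-0.84,0.24,0.4],"dr": [0,0,0.75],"hand": -0.4},
    {"dp": [-0.82,0.3,0.4],"dr": [0,0,0.75],"hand": -0.4},
    {"dp": [-0.8,0.37,0.5],"dr": [0,0,0.75],"hand": -0.4},
  ],
)

```text
clock: 2.1
position: [0.4554, 0.3357, 0.1642]
ee_rot: [3.133, -0.01, 2.042]
wrist_force: [0.7, 0.6, -0.2]
finger_gap: 0.0599
```

```bash
python3 -c "
from h import *
plan([.512,.297,.08],np.radians(107.8),4)"
```

```text
[-0.376, 0.205, 0.527] rz 0.382
[-0.368, 0.22, 0.527] rz 0.382
[-0.358, 0.235, 0.527] rz 0.382
[-0.349, 0.249, 0.527] rz 0.382
```

Call:
play_rows(
  deltas=[
    {"dp": [-0.42,0.22,0.55],"dr": [0,0,0.45],"hand": -0.4},
    {"dp": [-0.42,0.24,0.55],"dr": [0,0,0.45],"hand": -0.4},
    {"dp": [-0.41,0.26,0.55],"dr": [0,0,0.45],"hand": -0.4},
    {"dp": [-0.3,0.2,0.4],"dr": [0,0,0.3],"hand": -0.4},
    {"dp": [0,0,0],"dr": [0,0,0],"hand": -0.4},
  ],
)

```text
clock: 2.6
position: [0.5207, 0.2843, 0.0766]
ee_rot: [3.135, -0.006, 1.849]
wrist_force: [-1.1, -0.7, -0.6]
finger_gap: 0.0601
```

```bash
python3 -c "
from h import *
plan([.512,.297,.007],np.radians(107.8),3)"
```

```text
[0.122, -0.041, 0.58] rz -0.103
[0.122, -0.04, 0.58] rz -0.103
[0.122, -0.038, 0.58] rz -0.103
```

Call:
play_rows(
  deltas=[
    {"dp": [0.14,-0.04,0.5],"dr": [0,0,-0.1],"hand": -0.4},
    {"dp": [0.12,-0.04,0.5],"dr": [0,0,-0.1],"hand": -0.4},
    {"dp": [0.1,-0.03,0.4],"dr": [0,0,0],"hand": -0.4},
    {"dp": [0,0,0.15],"dr": [0,0,0],"hand": -0.4},
    {"dp": [0,0,0],"dr": [0,0,0],"hand": -0.4},
  ],
)

```text
clock: 3.1
position: [0.5126, 0.3031, 0.0173]
ee_rot: [3.13, -0.011, 1.877]
wrist_force: [-0.2, 0.6, -0.4]
finger_gap: 0.0599
```

```bash
python3 -c "
from h import *
plan([.512,.297,.007],np.radians(107.8),1)
c=snap('top');s=snap('side')
a=cv2.resize(c['frame'][150:230,140:260,::-1],None,fx=3.3,fy=3.3);b=cv2.resize(s['frame'][130:230,220:340,::-1],None,fx=3.3,fy=3.3)
im=np.zeros((330,800,3),np.uint8);im[:264,:396]=a;im[:,400:796]=b;cv2.imwrite('pics/g1.png',im)"
```

```text
[-0.14, -0.061, 0.257] rz -0.041
```

View pics/g1.png

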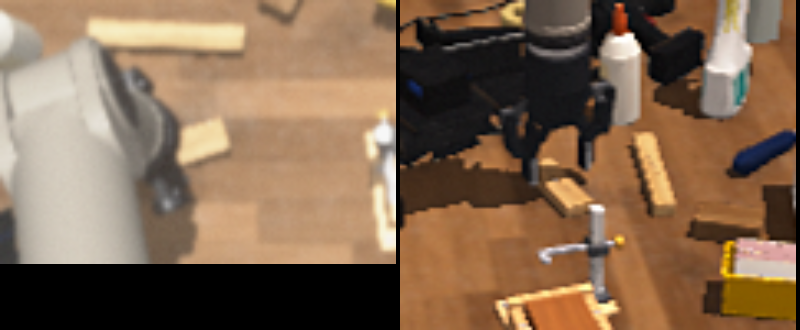

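Call:
play_rows(
  deltas=[
    {"dp": [-0.14,-0.06,0.15],"dr": [0.11,-0.1,0],"hand": -0.4},
    {"dp": [0,0,0.12],"dr": [0,0,0],"hand": -0.4},
    {"dp": [0,0,0],"dr": [0,0,0],"hand": -0.4},
  ],
)

```text
clock: 3.5
position: [0.515, 0.2974, 0.0094]
ee_rot: [3.136, -0.001, 1.876]
wrist_force: [0.7, -0.5, 0.7]
finger_gap: 0.0596
```

Call:
play_rows(
  deltas=[
    {"dp": [0,-0.07,0.12],"dr": [0,0,0],"hand": -0.4},
    {"dp": [0,0,0],"dr": [0,0,0],"hand": 0.6},
    {"dp": [0,0,0],"dr": [0,0,0],"hand": 0.6},
    {"dp": [0,0,0],"dr": [0,0,0],"hand": 0.6},
    {"dp": [0,0,0],"dr": [0,0,0],"hand": 0.6},
  ],
)

```text
clock: 4.0
position: [0.5129, 0.2962, 0.0047]
ee_rot: [3.134, -0.001, 1.875]
wrist_force: [0.5, 0.1, -1.0]
finger_gap: 0.0317
```

Call:
play_rows(
  deltas=[
    {"dp": [0,0,-0.4],"dr": [0,0,0],"hand": 0.6},
    {"dp": [0,0,-0.9],"dr": [0.05,0,0],"hand": 0.6},
    {"dp": [0,0,-0.9],"dr": [0,0,0],"hand": 0.6},
    {"dp": [-0.2,0,-0.9],"dr": [0,0,0],"hand": 0.6},
    {"dp": [-0.5,0,-0.7],"dr": [0,0,0],"hand": 0.6},
  ],
)

```text
clock: 4.5
position: [0.5142, 0.2709, 0.1546]
ee_rot: [-3.127, 0.0, 1.882]
wrist_force: [0.5, 0.6, -1.7]
finger_gap: 0.0315
```

```bash
python3 -c "
from h import *
plan([.4695,-.0195,.17],np.radians(96.6),9)"
```

```text
[-0.73, -0.365, -0.043] rz 0.208
[-0.738, -0.349, -0.043] rz 0.208
[-0.745, -0.333, -0.043] rz 0.208
[-0.752, -0.317, -0.043] rz 0.208
[-0.759, -0.3, -0.043] rz 0.208
[-0.765, -0.284, -0.043] rz 0.208
[-0.771, -0.267, -0.043] rz 0.208
[-0.777, -0.25, -0.043] rz 0.208
[-0.782, -0.233, -0.043] rz 0.208
```

Call:
play_rows(
  deltas=[
    {"dp": [-0.73,-0.36,-0.1],"dr": [0,0,0.2],"hand": 0.6},
    {"dp": [-0.74,-0.35,-0.05],"dr": [0,0,0.2],"hand": 0.6},
    {"dp": [-0.75,-0.33,-0.05],"dr": [0,0,0.2],"hand": 0.6},
    {"dp": [-0.75,-0.32,-0.05],"dr": [0,0,0.2],"hand": 0.6},
    {"dp": [-0.76,-0.3,-0.05],"dr": [0,0,0.2],"hand": 0.6},
  ],
)

```text
clock: 5.0
position: [0.4935, 0.1088, 0.1732]
ee_rot: [-3.141, -0.003, 1.781]
wrist_force: [0.1, -0.0, -0.1]
finger_gap: 0.0318
```

```bash
python3 -c "
from h import *
plan([.4695,-.0195,.14],np.radians(96.6),4)"
```

```text
[-0.753, -0.313, 0.208] rz 0.226
[-0.76, -0.295, 0.208] rz 0.226
[-0.767, -0.277, 0.208] rz 0.226
[-0.773, -0.259, 0.208] rz 0.226
```

Call:
play_rows(
  deltas=[
    {"dp": [-0.76,-0.31,0],"dr": [0,0,0.22],"hand": 0.6},
    {"dp": [-0.77,-0.3,0],"dr": [0,0,0.22],"hand": 0.6},
    {"dp": [-0.77,-0.28,0.2],"dr": [0,0,0.2],"hand": 0.6},
    {"dp": [-0.6,-0.2,0.4],"dr": [0,0,0.1],"hand": 0.6},
    {"dp": [0,0,0.4],"dr": [0,0,0],"hand": 0.6},
  ],
)

```text
clock: 5.5
position: [0.4703, -0.0245, 0.1352]
ee_rot: [3.135, -0.001, 1.69]
wrist_force: [0.0, 0.4, -0.3]
finger_gap: 0.0314
```

```bash
python3 -c "
from h import *
plan([.4695,-.0195,.09],np.radians(96.6),2);print(bot.get_obs()['ee_rot'])"
```

```text
[0.063, -0.003, 0.565] rz 0.019
[0.063, -0.003, 0.565] rz 0.019
[ 3.13488415e+00 -1.16988458e-03  1.69003970e+00]
```

Call:
play_rows(
  deltas=[
    {"dp": [0.06,0,0.6],"dr": [0.06,0,0],"hand": 0.6},
    {"dp": [0.04,0,0.6],"dr": [0,0,0],"hand": 0.6},
    {"dp": [0,0,0.4],"dr": [0,0,0],"hand": 0.6},
    {"dp": [0,0,0],"dr": [0,0,0],"hand": 0.6},
  ],
)

```text
clock: 5.9
position: [0.4678, -0.0224, 0.068]
ee_rot: [-3.14, -0.002, 1.685]
wrist_force: [0.0, -0.3, 0.2]
finger_gap: 0.0315
```

```bash
python3 -c "
from h import *
print(bot.get_obs()['position'],bot.get_obs()['ee_rot'])
c=snap('top');s=snap('side')
a=cv2.resize(c['frame'][160:240,235:355,::-1],None,fx=3.3,fy=3.3);b=cv2.resize(s['frame'][170:280,225:345,::-1],None,fx=3.3,fy=3.3)
im=np.zeros((363,800,3),np.uint8);im[:264,:396]=a;im[:,400:796]=b;cv2.imwrite('pics/p1.png',im)"
```

```text
[ 0.4677798  -0.02242516  0.06801315] [-3.13958706e+00 -1.90365119e-03  1.68457375e+00]
```

View pics/p1.png

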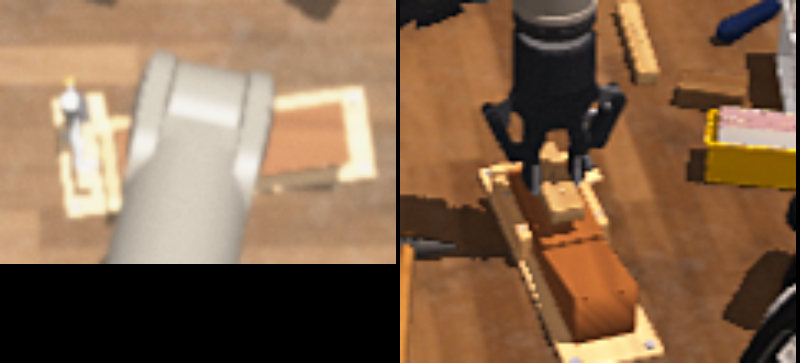

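Call:
play_rows(
  deltas=[
    {"dp": [0.07,0.04,0.2],"dr": [0,0,0],"hand": 0.6},
    {"dp": [0.0,0.0,0.1],"dr": [0,0,0],"hand": 0.6},
    {"dp": [0,0,0.05],"dr": [0,0,0],"hand": 0.6},
    {"dp": [0,0,0],"dr": [0,0,0],"hand": 0.6},
  ],
)

```text
clock: 6.4
position: [0.4742, -0.0187, 0.0579]
ee_rot: [3.132, -0.002, 1.686]
wrist_force: [-0.0, -0.8, -0.6]
finger_gap: 0.0318
```

```bash
cat >> h.py <<'E'
a=np.radians(6.65); JY=np.array([-np.sin(a),np.cos(a)]);JX=np.array([JY[1],-JY[0]]);O=np.array([.4695,-.0115])
def jig(P):
    P=P.reshape(-1,3); q=P[:,:2]-O; return np.c_[q@JX,q@JY,P[:,2]]*1000
E
python3 -c "
from h import *
S,_=avg('side',6); J=jig(cloud(S)); f=S['frame'].reshape(-1,3)
k=(abs(J[:,0])<13)&(J[:,1]>-110)&(J[:,1]<-20)
for lo in range(-100,-20,4):
    m=k&(J[:,1]>=lo)&(J[:,1]<lo+4)&(J[:,2]<90)
    if m.sum(): print(lo,m.sum(),np.median(J[m,2]).round(1),end='; ')
k=(J[:,1]>-52)&(J[:,1]<-30)&(J[:,2]>60)&(J[:,2]<75);print(k.sum(),np.percentile(J[k,0],[2,50,98]))
k=(J[:,1]>-60)&(J[:,1]<-30)&(J[:,2]>46)&(J[:,2]<51);print(k.sum(),np.percentile(J[k,0],[2,50,98]))
print(bot.get_obs()['position'],bot.get_obs()['ee_rot'])
" 2>/dev/null
```

```text
-100 8 49.8; -96 3 48.8; -92 6 47.9; -88 6 46.9; -84 4 45.9; -80 6 45.3; -76 5 44.4; -72 5 43.3; -68 5 41.7; -64 23 45.4; -60 13 50.0; -56 37 60.6; -52 13 69.3; -48 10 69.9; -44 8 70.2; -40 12 70.2; -36 7 70.7; -32 7 70.4; -28 11 69.8; -24 8 70.2; 57 [-12.64572841   3.55123587 499.18964989]
80 [-29.14714086  -8.3139894  438.03829767]
[ 0.47424059 -0.01896325  0.05806988] [ 3.13221330e+00 -1.73064116e-03  1.68556970e+00]
```

Call:
play_rows(
  deltas=[
    {"dp": [0,-0.11,0],"dr": [0.08,0,0],"hand": 0.6},
    {"dp": [0,0,0],"dr": [0,0,0],"hand": 0.6},
  ],
)

```text
clock: 6.9
position: [0.4695, -0.0196, 0.0581]
ee_rot: [3.141, -0.002, 1.685]
wrist_force: [0.2, 0.6, -0.1]
finger_gap: 0.0312
```

Call:
play_rows(
  deltas=[
    {"dp": [0,0,0.09],"dr": [0,0,0],"hand": 0.6},
    {"dp": [0,0,0.03],"dr": [0,0,0],"hand": 0.6},
    {"dp": [0,0,0],"dr": [0,0,0],"hand": 0.6},
  ],
)

```text
clock: 7.2
position: [0.4694, -0.0196, 0.0529]
ee_rot: [3.141, -0.002, 1.685]
wrist_force: [-0.4, 0.7, 0.1]
finger_gap: 0.0315
```

Call:
play_rows(
  deltas=[
    {"dp": [0,0,0.01],"dr": [0,0,0],"hand": 0.6},
    {"dp": [0,0,0],"dr": [0,0,0],"hand": 0.1},
    {"dp": [0,0,0],"dr": [0,0,0],"hand": -0.2},
    {"dp": [0,0,0],"dr": [0,0,0],"hand": -0.2},
  ],
)

```text
clock: 7.6
position: [0.4698, -0.0196, 0.0528]
ee_rot: [3.141, -0.002, 1.685]
wrist_force: [0.6, 0.1, 0.4]
finger_gap: 0.0515
```

Call:
play_rows(
  deltas=[
    {"dp": [0,0,-0.3],"dr": [0,0,0],"hand": -0.2},
    {"dp": [0,0,-0.8],"dr": [0,0,0],"hand": -0.2},
    {"dp": [0,0,-0.8],"dr": [0,0,0],"hand": -0.2},
    {"dp": [-0.8,0,-0.2],"dr": [0,0,0],"hand": 0},
    {"dp": [-0.9,0,0],"dr": [0,0,0],"hand": 1},
  ],
)

```text
clock: 8.1
position: [0.4782, -0.0825, 0.1423]
ee_rot: [3.14, -0.005, 1.698]
wrist_force: [-0.3, -1.2, -0.2]
finger_gap: 0.0295
```

Call:
play_rows(
  deltas=[
    {"dp": [-0.9,0,0],"dr": [0,0,0],"hand": 1},
    {"dp": [-0.9,0,0],"dr": [0,0,0],"hand": 1},
    {"dp": [-0.9,0,0],"dr": [0,0,0],"hand": 1},
    {"dp": [-0.6,0,0],"dr": [0,0,0],"hand": 1},
    {"dp": [0,0,0],"dr": [0,0,0],"hand": 1},
  ],
)

```text
clock: 8.6
position: [0.4969, -0.2248, 0.1491]
ee_rot: [3.131, 0.003, 1.693]
wrist_force: [-0.1, 0.0, 0.1]
finger_gap: 0.0001
```

```bash
cat > chk.py <<'E'
from h import *
import sys
n=int(sys.argv[1])
S,_=avg('side',n); J=jig(cloud(S))
def fit(k,nm):
    A=J[k]; 
    if len(A)<8: print(nm,len(A)); return
    B=np.c_[A[:,:2]-A[:,:2].mean(0),np.ones(len(A))]; s=np.linalg.lstsq(B,A[:,2],rcond=None)[0]
    print(nm,len(A),'z',np.round([s[2],np.median(A[:,2])],2),'slopes',s[:2].round(3),'x',np.percentile(A[:,0],[2,50,98]).round(1),'y',np.percentile(A[:,1],[2,50,98]).round(1))
x,y,z=J.T; b=abs(x)<40
top=b&(y>-70)&(y<58)&(abs(x)<14)
zs=z[top&(z>60)&(z<90)]; zm=np.median(zs) if len(zs) else 0
fit(b&(y>-52)&(y<46)&(abs(z-zm)<4)&(abs(x)<17),'strip')
fit((abs(x)<29)&(abs(x)>19)&(y>-58)&(y<58)&(abs(z-zm+16.5)<5),'wedge')
m=b&(abs(x-1)<12)&(y>65)&(y<84)&(z>70)&(z<86); fit(m,'pointer+arm')
k=(abs(x)<24)&(z>15)&(z<55)&(y<-85)&(y>-185); fit(k,'butt face')
T,_=avg('top',3); J=jig(cloud(T)); x,y,z=J.T;b=abs(x)<40
fit((y>-70)&(y<60)&b&(abs(z-zm)<4)&(abs(x)<25),'T strip')
fit((abs(x)<29)&(abs(x)>19)&(y>-58)&(y<50)&(abs(z-zm+16.5)<5),'T wedge')
fit((abs(x)<35)&(z>54)&(z<66)&(y<-75)&(y>-185),'T drive')
fit(b&(abs(x-1)<12)&(y>65)&(y<84)&(z>70)&(z<86),'T pointer')
o=bot.get_obs();q=o['position'];print('tcp jig',jig(q).round(1),o['ee_rot'].round(3),o['wrist_force'].round(1),o['clock'])
E
python3 chk.py 10 2>/dev/null
```

```text
strip 169 z [64.76 64.73] slopes [0.013 0.   ] x [-16.7  -4.   12. ] y [-50.4  -7.1  44.4]
wedge 99 z [48.55 48.47] slopes [-0.001  0.003] x [-28.7 -22.3  27.1] y [-56.6 -15.1  53.7]
pointer+arm 6
butt face 240 z [40.69 46.08] slopes [0.015 0.257] x [-22.    0.2  23.3] y [-159.7 -157.9  -88.1]
T strip 335 z [64.46 64.49] slopes [-0.015 -0.004] x [-18.   -3.1  12.6] y [-56.   -5.4  43.8]
T wedge 210 z [47.91 47.62] slopes [0.002 0.003] x [-28.4 -19.2  28.1] y [-55.9  -2.8  48.1]
T drive 256 z [59.28 59.3 ] slopes [ 0.001 -0.202] x [-28.9  -0.6  28.2] y [-160.3 -140.7 -113. ]
T pointer 8 z [77.01 76.64] slopes [-0.052  0.572] x [-5.5 -2.4  0.8] y [75.6 79.2 82.2]
tcp jig [[   3.8 -209.5  147.7]] [ 3.132e+00 -2.000e-03  1.700e+00] [ 0.7  0.3 -0.5] 9.25
```

Call:
play_rows(
  deltas=[
    {"dp": [0,-0.1,0.9],"dr": [0.08,0,0.1],"hand": 1},
    {"dp": [0,0,0.9],"dr": [0,0,0],"hand": 1},
    {"dp": [0,0,0.8],"dr": [0,0,0],"hand": 1},
    {"dp": [0,0,0.3],"dr": [0,0,0],"hand": 1},
    {"dp": [0,0,0],"dr": [0,0,0],"hand": 1},
  ],
)

```text
clock: 9.75
position: [0.4972, -0.2204, 0.0306]
ee_rot: [3.134, 0.001, 1.69]
wrist_force: [-0.4, -0.8, -0.4]
finger_gap: 0.0002
```

```bash
python3 -c "
from h import *
o=bot.get_obs();print(jig(o['position']),o['ee_rot'])"
```

```text
[[   3.35062385 -210.6725563    30.56631782]] [3.13415173e+00 8.61654202e-04 1.68994061e+00]
```

Call:
play_rows(
  deltas=[
    {"dp": [0.4,-0.1,0.05],"dr": [0.06,0,0.03],"hand": 1},
    {"dp": [0.3,0,0],"dr": [0,0,0],"hand": 1},
    {"dp": [0.12,0,0],"dr": [0,0,0],"hand": 1},
    {"dp": [0.12,0,0],"dr": [0,0,0],"hand": 1},
    {"dp": [0.1,0,0],"dr": [0,0,0],"hand": 1},
  ],
)

```text
clock: 10.25
position: [0.4927, -0.1812, 0.0339]
ee_rot: [3.131, 0.007, 1.685]
wrist_force: [0.8, -2.7, -0.7]
finger_gap: 0.0
```

```bash
python3 -c "
from h import *
o=bot.get_obs();print(jig(o['position']),o['ee_rot'],o['wrist_force'])"
```

```text
[[   3.39477583 -171.21238889   33.92536587]] [3.13098207 0.00665153 1.6854606 ] [ 0.77878942 -2.65607791 -0.7356029 ]
```

Call:
play_rows(
  deltas=[
    {"dp": [0.12,-0.05,0.05],"dr": [0.05,-0.03,0],"hand": 1},
    {"dp": [0.12,0,0.02],"dr": [0,0,0],"hand": 1},
    {"dp": [0.12,0,0.02],"dr": [0,0,0],"hand": 1},
    {"dp": [0.12,0,0.02],"dr": [0,0,0],"hand": 1},
    {"dp": [0.12,0,0.02],"dr": [0,0,0],"hand": 1},
  ],
)

```text
clock: 10.75
position: [0.4917, -0.1657, 0.0322]
ee_rot: [3.127, 0.025, 1.68]
wrist_force: [0.7, -4.2, 3.0]
finger_gap: 0.0001
```

Call:
play_rows(
  deltas=[
    {"dp": [0.12,0,0],"dr": [0,0,0],"hand": 1},
    {"dp": [0.12,0,0],"dr": [0,0,0],"hand": 1},
    {"dp": [0.12,0,0],"dr": [0,0,0],"hand": 1},
    {"dp": [0,0,0],"dr": [0,0,0],"hand": 1},
  ],
)

```text
clock: 11.15
position: [0.4902, -0.1502, 0.0319]
ee_rot: [3.126, 0.025, 1.68]
wrist_force: [-0.1, -2.0, 1.7]
finger_gap: -0.0002
```

```bash
python3 chk.py 5 2>/dev/null
```

```text
strip 118 z [71.38 71.48] slopes [ 0.013 -0.005] x [-16.7  -7.2  11.4] y [-43.2  13.4  45.2]
wedge 65 z [55.24 55.31] slopes [0.049 0.001] x [-28.6 -24.4 -19.2] y [-41.2   0.   54.5]
pointer+arm 6
butt face 112 z [37.5 40.6] slopes [-0.166 -0.607] x [-23.4  -8.4  22.5] y [-150.8 -127.4 -124.1]
T strip 341 z [71.2  71.13] slopes [-0.    -0.006] x [-17.5  -2.3  12.8] y [-51.2  -1.   48.9]
T wedge 213 z [54.91 54.96] slopes [-0.005 -0.006] x [-28.5 -19.   28.5] y [-55.7  -5.   47.9]
T drive 71 z [57.08 56.67] slopes [ 0.025 -0.14 ] x [-6.6 15.6 30.4] y [-111.7  -96.9  -81.8]
T pointer 8 z [77.3  77.25] slopes [-0.166 -0.269] x [-5.5 -2.5  1. ] y [75.4 79.1 82.3]
tcp jig [[   3.9 -140.3   31.5]] [3.127 0.025 1.679] [ 0.9 -0.3 -0.3] 11.55
```

Call:
play_rows(
  deltas=[
    {"dp": [0.1,0,0.01],"dr": [0,0,0],"hand": 1},
    {"dp": [0.1,0,0],"dr": [0,0,0],"hand": 1},
    {"dp": [0.1,0,0],"dr": [0,0,0],"hand": 1},
    {"dp": [0.1,0,0],"dr": [0,0,0],"hand": 1},
    {"dp": [0,0,0],"dr": [0,0,0],"hand": 1},
  ],
)

```text
clock: 12.05
position: [0.4879, -0.137, 0.0313]
ee_rot: [3.126, 0.03, 1.676]
wrist_force: [0.9, -2.6, 0.8]
finger_gap: -0.0002
```

```bash
cat > ptr.py <<'E'
from h import *
import sys
for n,k in(('side',int(sys.argv[1])),('top',int(sys.argv[2]))):
    cs=[eyes.camera(n) for _ in range(k)]; D=np.stack([c['depth'] for c in cs]).astype(float); D[D==0]=np.nan
    c=cs[0]; c['depth']=np.nanmean(D,0); P=cloud(c); J=jig(P).reshape(P.shape); x,y,z=np.moveaxis(J,-1,0)
    m=(abs(x)<17)&(y>-52)&(y<50)&(z>66)&(z<86); zm=np.median(z[m]); m&=abs(z-zm)<3
    e=cv2.erode(m.astype(np.uint8),np.ones((3,3)))>0
    print(n,'strip z',z[e].mean().round(2),e.sum(),'end y>30:',z[e&(y>25)].mean().round(2), 'x',np.percentile(x[m],[2,98]).round(1),'y',np.percentile(y[m],[2,98]).round(1))
    w=(abs(x)<29)&(abs(x)>20)&(y>-56)&(y<50)&(abs(z-zm+16.5)<3.5); print('  wedge',np.median(z[w]).round(2))
    m=(x>-8)&(x<40)&(y>66)&(y<102)&(z>65)&(z<90); v,u=np.nonzero(m)
    for r in range(v.min(),v.max()+1): print('  ',r,[(int(b),int(x[r,b].round()),int(y[r,b].round()),float(z[r,b].round(1)),int(c['frame'][r,b].mean())) for b in u[v==r] if x[r,b]<30])
    if n=='side': save(c,f'pt{k}.png',(235,185,305,235),8)
o=bot.get_obs();print('tcp jig',jig(o['position']).round(1),o['clock'])
E
python3 ptr.py 40 6 2>/dev/null
```

```text
side strip z 74.99 46 end y>30: 74.99 x [-16.8   6.6] y [-26.7  48.1]
  wedge 58.64
   204 [(269, 21, 96, 79.0, 159), (270, 24, 97, 77.7, 161)]
   205 [(263, 0, 98, 78.1, 141), (264, 4, 97, 78.1, 197), (265, 7, 95, 78.6, 241), (266, 10, 95, 78.2, 201), (267, 13, 94, 78.0, 204), (268, 16, 93, 77.9, 228), (269, 20, 92, 77.8, 243), (270, 23, 91, 78.2, 179)]
   206 [(262, -4, 94, 77.4, 166), (263, -1, 92, 78.5, 213), (264, 2, 91, 78.0, 209), (265, 5, 91, 77.8, 166), (266, 9, 90, 77.4, 150), (267, 12, 91, 76.3, 125), (268, 16, 90, 75.9, 124), (269, 19, 90, 75.4, 130), (270, 22, 90, 74.5, 97)]
   207 [(262, -5, 92, 74.7, 188), (263, -3, 87, 77.8, 249), (264, 1, 86, 77.8, 185), (265, 5, 90, 74.3, 122)]
   208 [(263, -4, 82, 77.8, 187), (264, -1, 80, 78.3, 230), (265, 2, 80, 77.8, 207)]
   209 [(263, -4, 81, 74.1, 98), (264, -2, 79, 75.1, 141), (265, 2, 78, 75.1, 148)]
top strip z 74.56 234 end y>30: 74.4 x [-16.4  13. ] y [-49.9  48.2]
  wedge 58.19
   197 []
   198 []
   199 []
   200 [(258, 30, 90, 77.9, 235), (259, 30, 87, 75.9, 225)]
   201 [(257, 27, 94, 76.7, 238), (258, 27, 91, 77.3,
[... 427 characters left out ...]
 93, 75.4, 231), (259, 8, 90, 79.5, 237)]
   208 [(258, 5, 93, 78.9, 234), (259, 5, 90, 78.2, 239), (260, 5, 87, 77.8, 239)]
   209 [(258, 2, 94, 77.7, 235), (259, 2, 91, 77.9, 240), (260, 2, 88, 77.8, 241), (261, 1, 85, 77.8, 243), (262, 1, 82, 77.4, 241), (263, 1, 79, 76.6, 233), (264, 0, 75, 77.4, 205)]
   210 [(258, -1, 94, 77.1, 230), (259, -1, 91, 75.6, 241), (260, -1, 88, 78.8, 243), (261, -2, 85, 76.9, 243), (262, -2, 82, 76.4, 240), (263, -3, 79, 78.7, 227), (264, -3, 76, 77.4, 197)]
   211 [(258, -4, 95, 77.5, 218), (259, -4, 92, 75.8, 242), (260, -5, 88, 78.4, 244), (261, -5, 85, 77.2, 242), (262, -5, 82, 76.8, 235), (263, -6, 79, 76.0, 203)]
tcp jig [[   3.8 -127.7   31.3]] 14.35
```

View pics/pt40.png

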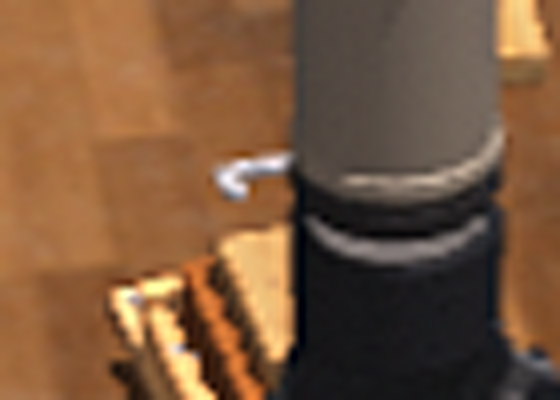

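Call:
play_rows(
  deltas=[
    {"dp": [0.1,0,0.01],"dr": [0,0,0],"hand": 1},
    {"dp": [0.1,0,0],"dr": [0,0,0],"hand": 1},
    {"dp": [0.06,0,0],"dr": [0,0,0],"hand": 1},
    {"dp": [0,0,0],"dr": [0,0,0],"hand": 1},
  ],
)

```text
clock: 14.75
position: [0.4878, -0.131, 0.0314]
ee_rot: [3.123, 0.036, 1.673]
wrist_force: [0.6, -1.6, 0.0]
finger_gap: 0.0001
```

```bash
python3 -c "
from h import *
o=bot.get_obs();print(jig(o['position']),o['ee_rot'],o['wrist_force'])"
```

```text
[[   4.29504422 -120.78111915   31.35330312]] [3.12348419 0.03646477 1.672967  ] [ 0.61371532 -1.61220155  0.00619038]
```

Call:
play_rows(
  deltas=[
    {"dp": [0.06,0,0],"dr": [0,0,0],"hand": 1},
    {"dp": [0.05,0,0],"dr": [0,0,0],"hand": 1},
    {"dp": [0,0,0],"dr": [0,0,0],"hand": 1},
  ],
)

```text
clock: 15.05
position: [0.4874, -0.1271, 0.0313]
ee_rot: [3.123, 0.038, 1.672]
wrist_force: [0.6, -1.8, 0.3]
finger_gap: -0.0
```

```bash
python3 -c "
from h import *
o=bot.get_obs();print(jig(o['position']),o['ee_rot'],o['wrist_force'])"
```

```text
[[   4.39243448 -116.86761913   31.34747159]] [3.12307472 0.03775275 1.6724624 ] [ 0.58967729 -1.80703189  0.2901782 ]
```

Call:
play_rows(
  deltas=[
    {"dp": [-0.6,0,0],"dr": [0,0,0],"hand": 1},
    {"dp": [-0.9,0,-0.3],"dr": [0.15,0.2,0],"hand": 1},
    {"dp": [-0.4,0,-0.9],"dr": [0,0,0.1],"hand": 1},
    {"dp": [-0.2,-0.9,-0.8],"dr": [0,0,0],"hand": 1},
    {"dp": [0,-0.9,-0.6],"dr": [0,0,0],"hand": 1},
  ],
)

```text
clock: 15.55
position: [0.4244, -0.2075, 0.1357]
ee_rot: [-3.133, 0.002, 1.676]
wrist_force: [-0.3, 0.1, 0.9]
finger_gap: 0.0
```

```bash
python3 ptr.py 30 8 2>/dev/null; python3 -c "
from h import *
print(bot.get_obs()['ee_rot'])"
```

```text
[-3.13352529e+00  1.17940438e-03  1.67733289e+00]
```

```bash
python3 ptr.py 2 1 2>&1 | grep -v Warn | tail -12; ls pics
```

```text
r = func(a, **kwargs)
    result = _quantile(arr,
                       quantiles=q,
    ...<2 lines>...
                       out=out,
                       weights=wgt)
    slices_having_nans = np.isnan(arr[-1, ...])
                                  ~~~^^^^^^^^^
IndexError: index -1 is out of bounds for axis 0 with size 0
g1.png
p1.png
pt40.png
side0.png
top0.png
z1.png
```

Call:
play_rows(
  deltas=[
    {"dp": [0,0.9,0],"dr": [-0.07,0,0],"hand": 1},
    {"dp": [-0.2,0.9,0],"dr": [0,0,0],"hand": 1},
    {"dp": [-0.2,0.9,0],"dr": [0,0,0],"hand": 1},
    {"dp": [0,0.5,0],"dr": [0,0,0.1],"hand": 1},
    {"dp": [0,0,0],"dr": [0,0,0],"hand": 1},
  ],
)

```text
clock: 17.65
position: [0.5569, -0.2081, 0.1327]
ee_rot: [-3.14, -0.002, 1.666]
wrist_force: [-0.5, 0.6, -0.1]
finger_gap: 0.0001
```

```bash
python3 ptr.py 25 6 2>/dev/null
```

```text
side strip z 77.62 140 end y>30: 77.61 x [-16.6  14.3] y [-50.5  48.2]
  wedge 61.3
   204 [(269, 21, 97, 78.4, 157), (270, 24, 96, 78.2, 188), (271, 27, 95, 78.4, 208)]
   205 [(263, 0, 98, 78.2, 142), (264, 3, 96, 78.8, 202), (265, 7, 95, 78.5, 243), (266, 10, 95, 77.9, 205), (267, 13, 93, 78.7, 207), (268, 16, 92, 78.5, 231), (269, 19, 91, 78.5, 242), (270, 22, 90, 78.7, 195), (271, 26, 91, 77.8, 161), (272, 29, 89, 78.0, 134)]
   206 [(262, -4, 94, 77.4, 170), (263, -1, 91, 78.6, 215), (264, 2, 91, 78.4, 212), (265, 5, 91, 77.6, 169), (266, 8, 89, 78.2, 152), (267, 12, 90, 77.1, 128), (268, 15, 90, 76.2, 126), (269, 19, 90, 75.3, 128), (270, 22, 90, 74.9, 107), (271, 26, 90, 74.2, 92)]
   207 [(262, -5, 92, 74.8, 192), (263, -3, 87, 78.1, 251), (264, 0, 85, 78.4, 189), (265, 5, 90, 74.2, 124)]
   208 [(263, -4, 81, 78.4, 191), (264, -1, 80, 78.6, 233), (265, 2, 79, 78.2, 209)]
   209 [(263, -4, 81, 74.1, 101), (264, -2, 79, 75.3, 143), (265, 2, 78, 74.9, 150)]
top strip z 76.99 223 end y>30: 76.88 x [-16.3  13.1] y [-49.7  48.2]
  wedge 60.72
   197 []
   198 []
   199 []
   200 
[... 506 characters left out ...]
, 93, 78.1, 228), (259, 8, 90, 77.3, 228)]
   208 [(258, 5, 93, 78.0, 232), (259, 5, 90, 78.5, 235), (260, 5, 87, 79.8, 222)]
   209 [(258, 2, 94, 77.5, 233), (259, 2, 91, 78.1, 237), (260, 2, 88, 79.5, 237), (261, 1, 85, 78.6, 238), (262, 1, 82, 77.2, 238), (263, 1, 79, 76.4, 231), (264, 0, 76, 75.7, 207)]
   210 [(258, -1, 94, 76.0, 228), (259, -1, 91, 79.0, 239), (260, -1, 88, 78.1, 240), (261, -2, 85, 76.7, 236), (262, -2, 82, 78.1, 231), (263, -3, 79, 77.6, 221), (264, -3, 76, 76.5, 201)]
   211 [(258, -4, 95, 77.0, 214), (259, -4, 91, 78.5, 238), (260, -5, 88, 78.3, 235), (261, -5, 85, 77.6, 218), (262, -5, 82, 76.0, 197), (263, -5, 79, 73.9, 183)]
tcp jig [[  61.1 -206.3  133.4]] 19.2
```

View pics/pt25.png

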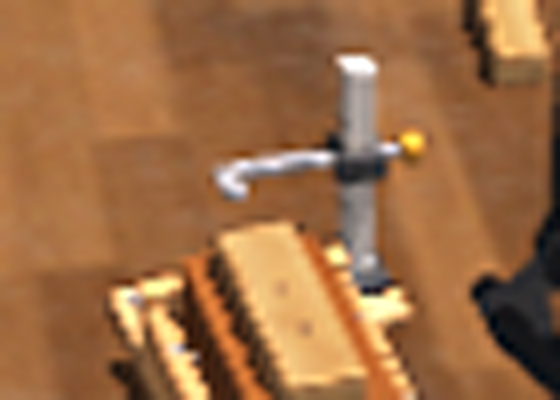

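Call:
play_rows(
  deltas=[
    {"dp": [0,-0.8,0.3],"dr": [0,0,0.06],"hand": 1},
    {"dp": [0.3,-0.7,0.6],"dr": [0,0,0.06],"hand": 1},
    {"dp": [0.4,0,0.7],"dr": [0,0,0],"hand": 1},
    {"dp": [0.3,0,0.7],"dr": [0,0,0],"hand": 1},
    {"dp": [0,0,0],"dr": [0,0,0],"hand": 1},
  ],
)

```text
clock: 19.7
position: [0.4903, -0.1757, 0.0405]
ee_rot: [3.139, 0.001, 1.648]
wrist_force: [-0.6, 1.0, 0.6]
finger_gap: -0.0002
```

```bash
python3 -c "
from h import *
o=bot.get_obs();print(jig(o['position']),o['ee_rot'],o['wrist_force'])"
```

```text
[[   1.6106035  -165.52963239   40.51257414]] [3.13892612e+00 6.14277623e-04 1.64803102e+00] [-0.59328186  1.02546987  0.59147706]
```

Call:
play_rows(
  deltas=[
    {"dp": [0.3,0,0.2],"dr": [0,0,-0.37],"hand": 1},
    {"dp": [0.4,0,0],"dr": [0,0,0],"hand": 1},
    {"dp": [0.2,0,0],"dr": [0,0,0],"hand": 1},
    {"dp": [0,0,0],"dr": [0,0,0],"hand": 1},
  ],
)

```text
clock: 20.1
position: [0.4901, -0.1406, 0.0352]
ee_rot: [3.133, 0.005, 1.692]
wrist_force: [0.6, 0.2, 0.3]
finger_gap: 0.0002
```

```bash
python3 -c "
from h import *
o=bot.get_obs();print(jig(o['position']),o['ee_rot'],o['wrist_force'])"
```

```text
[[   5.48987335 -130.62512868   35.18501553]] [3.13267718 0.00478856 1.69190363] [0.56510956 0.24497074 0.33774059]
```

Call:
play_rows(
  deltas=[
    {"dp": [0.15,-0.1,0],"dr": [0,0,0],"hand": 1},
    {"dp": [0.06,0,0],"dr": [0,0,0],"hand": 1},
    {"dp": [0,0,0],"dr": [0,0,0],"hand": 1},
  ],
)

```text
clock: 20.4
position: [0.4865, -0.134, 0.0369]
ee_rot: [3.129, 0.007, 1.692]
wrist_force: [-0.7, -0.3, -0.5]
finger_gap: 0.0
```

Call:
play_rows(
  deltas=[
    {"dp": [0.03,0,0],"dr": [0,0,0],"hand": 1},
  ],
)

```text
clock: 20.5
position: [0.4864, -0.1334, 0.0371]
ee_rot: [3.128, 0.008, 1.691]
wrist_force: [0.2, 0.3, 0.0]
finger_gap: -0.0003
```

Call:
play_rows(
  deltas=[
    {"dp": [0.03,0,0],"dr": [0,0,0],"hand": 1},
  ],
)

```text
clock: 20.6
position: [0.4864, -0.1325, 0.0372]
ee_rot: [3.128, 0.008, 1.69]
wrist_force: [-0.4, 0.6, 0.0]
finger_gap: -0.0002
```

```bash
python3 -c "
from h import *
o=bot.get_obs();print(jig(o['position']),o['ee_rot'],o['wrist_force'])"
```

```text
[[   2.73166691 -122.15346233   37.19788081]] [3.12809219 0.00807561 1.69044241] [-0.42861566  0.63668967  0.02318001]
```

Call:
play_rows(
  deltas=[
    {"dp": [0.04,0,0.06],"dr": [0.1,0.05,0],"hand": 1},
    {"dp": [0.04,0,0.03],"dr": [0,0,0],"hand": 1},
  ],
)

```text
clock: 20.8
position: [0.4862, -0.1297, 0.0336]
ee_rot: [3.139, 0.003, 1.69]
wrist_force: [0.6, -0.5, -0.7]
finger_gap: -0.0002
```

Call:
play_rows(
  deltas=[
    {"dp": [0.03,0,0],"dr": [0,0,0],"hand": 1},
  ],
)

```text
clock: 20.9
position: [0.4859, -0.1285, 0.0332]
ee_rot: [3.14, 0.003, 1.69]
wrist_force: [-0.4, 0.2, 0.6]
finger_gap: -0.0002
```

Call:
play_rows(
  deltas=[
    {"dp": [0.03,0,0],"dr": [0,0,0],"hand": 1},
  ],
)

```text
clock: 21.0
position: [0.4857, -0.1272, 0.033]
ee_rot: [3.14, 0.003, 1.69]
wrist_force: [0.6, 0.9, -0.0]
finger_gap: 0.0002
```

```bash
python3 -c "
from h import *
o=bot.get_obs();print(jig(o['position']),o['ee_rot'],o['wrist_force'])"
```

```text
[[   2.67597045 -116.76346296   33.03578827]] [3.13987789e+00 2.82364202e-03 1.68964737e+00] [ 0.57273475  0.92274944 -0.03195643]
```

Call:
play_rows(
  deltas=[
    {"dp": [0.02,0,0],"dr": [0,0,0],"hand": 1},
  ],
)

```text
clock: 21.1
position: [0.4855, -0.1262, 0.033]
ee_rot: [3.14, 0.003, 1.69]
wrist_force: [-0.3, -0.3, -0.3]
finger_gap: -0.0002
```

Call:
play_rows(
  deltas=[
    {"dp": [0.02,0,0],"dr": [0,0,0],"hand": 1},
  ],
)

```text
clock: 21.2
position: [0.4855, -0.1261, 0.033]
ee_rot: [3.14, 0.004, 1.69]
wrist_force: [0.5, -2.6, -1.0]
finger_gap: 0.0002
```

Call:
play_rows(
  deltas=[
    {"dp": [0.02,0,0],"dr": [0,0,0],"hand": 1},
  ],
)

```text
clock: 21.3
position: [0.4855, -0.1261, 0.033]
ee_rot: [3.139, 0.005, 1.689]
wrist_force: [0.1, -2.1, -1.7]
finger_gap: 0.0002
```

Call:
play_rows(
  deltas=[
    {"dp": [0.04,0,0],"dr": [0,0,0],"hand": 1},
  ],
)

```text
clock: 21.4
position: [0.4853, -0.1256, 0.033]
ee_rot: [3.139, 0.007, 1.688]
wrist_force: [0.5, -2.6, -1.8]
finger_gap: 0.0001
```

Call:
play_rows(
  deltas=[
    {"dp": [0.03,0,0],"dr": [0,0,0],"hand": 1},
  ],
)

```text
clock: 21.5
position: [0.4851, -0.125, 0.0331]
ee_rot: [3.139, 0.008, 1.688]
wrist_force: [1.3, -2.8, -0.9]
finger_gap: -0.0
```

Call:
play_rows(
  deltas=[
    {"dp": [0.04,0,0],"dr": [0,0,0],"hand": 1},
  ],
)

```text
clock: 21.6
position: [0.4848, -0.124, 0.0331]
ee_rot: [3.139, 0.009, 1.687]
wrist_force: [1.0, -2.5, -1.0]
finger_gap: -0.0001
```

Call:
play_rows(
  deltas=[
    {"dp": [0.0,0,0],"dr": [0,0,0],"hand": 1},
  ],
)

```text
clock: 21.7
position: [0.4848, -0.1237, 0.0331]
ee_rot: [3.139, 0.008, 1.687]
wrist_force: [0.2, -1.5, -1.7]
finger_gap: -0.0004
```

Call:
play_rows(
  deltas=[
    {"dp": [-0.6,0,0],"dr": [0,0,0],"hand": 1},
    {"dp": [-0.9,0,-0.2],"dr": [0,0,0],"hand": 1},
    {"dp": [-0.5,0.2,-0.9],"dr": [0,0,0],"hand": 1},
    {"dp": [-0.2,0.8,-0.8],"dr": [0,0,0],"hand": 1},
    {"dp": [0,0.9,-0.6],"dr": [0,0,0],"hand": 1},
  ],
)

```text
clock: 22.2
position: [0.5641, -0.1971, 0.1313]
ee_rot: [-3.129, -0.009, 1.687]
wrist_force: [1.0, -0.8, 0.1]
finger_gap: -0.0003
```

Call:
play_rows(
  deltas=[
    {"dp": [0,0.2,0],"dr": [0,0,0],"hand": 1},
    {"dp": [0,0,0],"dr": [0,0,0],"hand": 1},
  ],
)

```text
clock: 22.4
position: [0.5792, -0.1934, 0.1348]
ee_rot: [-3.139, -0.008, 1.693]
wrist_force: [-0.4, 0.1, -1.1]
finger_gap: -0.0003
```

```bash
python3 ptr.py 24 4 2>/dev/null
```

```text
side strip z 78.29 137 end y>30: 78.16 x [-16.7  14. ] y [-50.6  47.9]
  wedge 61.95
   204 [(269, 21, 97, 78.4, 157), (270, 24, 97, 78.0, 190), (271, 28, 96, 77.7, 210)]
   205 [(263, 0, 97, 78.9, 144), (264, 4, 97, 78.2, 203), (265, 7, 96, 78.2, 245), (266, 9, 93, 79.3, 206), (267, 13, 93, 78.6, 208), (268, 16, 93, 77.7, 233), (269, 19, 92, 78.1, 244), (270, 22, 90, 78.7, 197), (271, 26, 89, 78.8, 162), (272, 29, 91, 76.9, 133)]
   206 [(262, -4, 94, 77.8, 171), (263, -1, 92, 78.0, 215), (264, 2, 91, 78.0, 213), (265, 5, 91, 77.8, 170), (266, 8, 90, 77.8, 152), (267, 12, 91, 76.2, 129), (268, 16, 90, 75.9, 127), (269, 19, 90, 75.4, 129), (270, 22, 90, 74.6, 109), (271, 26, 90, 73.9, 93)]
   207 [(262, -4, 94, 73.6, 193), (263, -3, 87, 78.1, 252), (264, 0, 86, 78.0, 190), (265, 5, 91, 73.6, 126)]
   208 [(263, -4, 82, 77.8, 192), (264, -1, 80, 78.3, 234), (265, 2, 79, 78.7, 210)]
   209 [(263, -4, 81, 74.5, 101), (264, -2, 79, 75.4, 145), (265, 2, 78, 74.9, 150)]
top strip z 77.79 218 end y>30: 77.75 x [-16.1  13.2] y [-49.6  48.1]
  wedge 61.53
   197 []
   198 []
   199 []
   200 
[... 532 characters left out ...]
, 93, 77.2, 229), (259, 8, 90, 77.8, 230)]
   208 [(258, 5, 93, 77.8, 231), (259, 5, 90, 77.7, 234), (260, 5, 87, 78.1, 221)]
   209 [(258, 2, 94, 78.9, 233), (259, 2, 91, 78.0, 237), (260, 2, 88, 76.1, 236), (261, 1, 85, 76.8, 239), (262, 1, 82, 74.8, 239), (263, 1, 79, 76.0, 231), (264, 0, 75, 78.1, 209)]
   210 [(258, -1, 94, 76.8, 226), (259, -1, 91, 77.5, 239), (260, -2, 88, 80.1, 239), (261, -2, 85, 75.7, 236), (262, -2, 82, 77.9, 230), (263, -3, 79, 76.8, 222), (264, -3, 76, 76.8, 202)]
   211 [(258, -4, 95, 78.3, 204), (259, -4, 91, 78.5, 228), (260, -5, 88, 78.6, 233), (261, -5, 85, 77.5, 218), (262, -5, 82, 78.5, 198), (263, -5, 79, 73.8, 184)]
tcp jig [[  86.9 -194.5  135.1]] 23.8
```

```bash
python3 -c "
from station import bot
print(bot.finish_job())"
```

```text
the job is handed in; nothing more can be done
None
```

I laid the packing strip flat and lengthwise on the middle of the top wedge. I then pushed the drive wedge in by its thick end with closed fingers (about 2–4 N) until the strip's upper face was level with the pointer. After that I backed the arm clear and handed the job in at about 24 s.

**Level:** the last averaged depth readings, taken with the arm clear, agree to about 0.2 mm:

| Camera | Strip upper face | Pointer upper edge |
|---|---|---|
| Side | 78.3 mm | about 78.25 mm |
| Top | 77.8 mm | about 77.6 mm |

- **Disagreement between cameras:** the two differ by about 0.5 mm in absolute height, so I relied on the strip-to-pointer difference within each view. Earlier estimates of the remaining lift scattered between 0.4 and 0.8 mm; I used 0.6 mm, so allow a few tenths of a millimetre of error.
- **Centring:** the strip sits about 1–2 mm off the wedge's centre line across its width and about 1 mm off lengthwise.
- **Failed check:** one measuring run returned nothing because the arm blocked the side camera. I moved the arm and repeated it.
- **Not checked:** the pointer readings stayed steady, so the gauge did not shift. I did not take a final picture of the other things on the bench; no move went near them.

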